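# Kickstand down, then hold the balance bike upright

## Task

A child's balance bike with its handlebar and saddle off is leaning against the tool case. Flip its folded kickstand down until the spring snaps it over to the end of its travel, then take the bike by the bare seat post, pull it off the case until it stands upright with both wheels on the bench, and hold it there so that I can drop the handlebar in. Finish while still holding it upright by the post: it must rest neither on the case nor on the kickstand, and the tin, the spanner and the loose saddle stay where they are.

Things in the scene. Friction and masses are not known exactly. Their poses are not given: they have to be found in the camera images.
- bike: Blue balance bike, 860 mm long, 2.5 to 3.2 kg, 304 mm wheels that roll; the fork does not turn. Starts leaning 0.22 rad away from the robot, down tube on the case's top edge. Origin: on the tread line midway between the wheels. x to its right (to the case), y ahead (front wheel, robot's left), z up in the frame's plane, vertical when upright. Tyres: round section, radius 24 mm, on which it rolls as it rises
- seatpost: Bare round aluminium seat post, 26 mm in diameter, standing about 75 mm out of the seat clamp, fixed in the bike, free all round. Its axis lies in the frame's plane and leans back 0.30 rad (towards the bike's -y as it rises). Origin and axes are those of the bike, not a point on the post: see post_top
- post_top (a point): Centre of the top end of the seat post: in the bike's frame x = 0, y = -112 mm, z = 347 mm. The steel clamp, 42 mm in diameter, ends 70 mm below it along the bike's z; its small quick-release lever lies on the right side
- kickstand (a joint): Kickstand angle: 0 folded, 1.92 rad at the stop, fully down. Hinge: bike's x axis, at the rear hub on the bike's left (robot's side). Folded, the leg points to the rear, 0.175 rad upward; it swings down, ending 0.175 rad ahead of straight down. An over-centre spring holds both ends: 0.3 N m off the folded stop, nothing at about 0.75 rad, and beyond that it snaps down by itself
- stand_pivot (a point): On the axis of the kickstand's hinge, where the leg starts: in the bike's frame x = -72 mm, y = -262 mm, z = 130 mm (a 34 mm dark steel spring drum is behind it)
- foot (a point): Centre of the kickstand's foot, at the leg's far end: 105 mm from the hinge axis and 48 mm further to the bike's left than the pivot (x = -120 mm in the bike's frame at every angle). Leg: straight dark steel bar, 12 mm in diameter; rubber foot 18 mm. With bike upright and stand down its underside is 18 mm above the bench
- stand_foot: The rubber foot of the kickstand (origin as foot, moves with the leg)
- rear_tread (a point): Lowest point of the rear tyre when the bike is upright: bike's frame x = 0, y = -280 mm, z = 0
- front_tread (a point): Lowest point of the front tyre when the bike is upright: bike's frame x = 0, y = +280 mm, z = 0
- tool_case: Dark blue plastic tool case standing on edge, does not move: 110 mm deep (x), 200 mm wide (y), 250 mm high, carrying handle on top up to 280 mm. Origin: centre of its underside. It stands beyond the bike as seen from the robot, its face parallel to the bike
- tin: Bystander: steel tin, 72 mm in diameter, 130 mm high, standing; origin at the centre of its underside. Leave alone
- spanner: Bystander: steel spanner 170 mm long lying flat; origin at its underside. Leave alone
- saddle: Bystander: small black saddle, about 220 mm long, 120 mm wide, 42 mm high, lying flat between the robot and the bike; origin under its wide rear end. Leave alone

How it is judged:
By the outcome, as a careful person would: the job done as asked, in the order asked, and still so for the second after the job is handed in, while the arm keeps its last pose, push and grip.
It also fails if it takes over 53 s, if anything falls off the work surface, if the arm or the gripper's body presses on something with over 40 N, if the wrist force passes 120 N, or if a joint passes its speed limit or range.

## Robot

A 6-joint arm with a two-finger parallel gripper is mounted at the origin on the work surface. World frame = base frame: x ahead of the robot, y to its left, z up, the work surface at z = 0. Lengths are in m, angles in rad, forces in N, time in s.
With the tool pointing down it reaches from about 0.325 to 0.85 m from the base axis. Payload 15.5 kg.
Tool frame: the origin (TCP) lies on the centre line of the jaws, within the pads' length; the fingertips stand ctrl.tcp_to_tips ahead of it and the grasp point (between the pads) lies 2 mm behind it (ctrl.tcp_to_tips is the distance from the TCP to the fingertips, in m); z points along the fingers, y is the direction in which the jaws open and shut (so a half turn about z gives the same grasp; the last joint's range is limited). The gripper opens to 91 mm and grips with 3 to 60 N. Pads are 32 mm wide; open, the fingers measure 118 mm over their backs; the gripper's body (76 mm by 178 mm) begins 60 mm behind the grasp point.
Start: joints at [-1.308, 0.494, 1.345, -0, 1.302, -0.096], TCP at [0.219, -0.585, 0.231] pointing down, gripper open.
Joint ranges: [-2.91, 2.91], [-0.82, 2.16], [0.22, 2.67], [-1.22, 4.37], [0.12, 2.79], [-3.08, 3.08]. Speed limits (rad/s): [1.89, 1.89, 2.57, 3.01, 3.01, 3.01].

## Interface

Orientations are given as a 3x3 rotation matrix whose columns are the frame's x, y, z axes.
In Python, from plant import ctrl gives the robot as it stands. The module is installed in compiled form; this text tells all that it offers.
- The arm moves only by the tool apply_moves, never from a script. Its argument "commands" is a list that holds one entry, the list of rows, each a list of 5 numbers: the shift along the world's x, y, z in m, then the turn about the world's z in degrees, then the closure, from 0 (fully open) to 1 (shut). A call has exactly 5 rows; each row is the pose to reach, as a shift and turn from the pose measured when the call began; what a row does not reach only later rows make up. A row lasts 1/10 s, in which the tool goes at most 50 mm and 8.59 degrees, less where a joint would pass 70% of its speed; a pose out of reach is approached as far as the arm can. A call with a gripper value outside its range is refused whole. The fingers move at their own pace and stop on an object; the grip force is fixed at half the most. Time passes only in rows, so rows that repeat a pose let the fingers close, or fill a call up. It gives the time, the measured TCP pose, the force and the opening at its end, in the units of the state.
- ctrl.read_state(): the state, without advancing time (a new reading comes with each control period).
- ctrl.camera(name): name is "scene" or "top" or "wrist"; returns the picture (420x560x3 uint8, red, green, blue); there is no depth.
- ctrl.calibration(name): a dict with "fov_y" (degrees; the focal length in pixels is half the picture's height over the tangent of half this angle, whatever the lens; pixels are square), "cx", "cy" (the principal point, pixels), "world_from_camera" (4x4, takes a point from camera to world coordinates); the wrist camera has in their place "T_tool_cam" (4x4, takes a point from camera to tool coordinates, whose origin is the TCP and whose axes are the flange's). Camera axes: x right, y up, looking along -z (the intrinsics and any distortion apply to the point x, -y, -z); pixel columns grow to the right and rows downward; lengths in m; the calibration is good to about 2 mm. A picture is of the moment at which its call begins: read the wrist's pose just before it. calibration takes no time and is no camera call.
- ctrl.finish_job(): hands the job in, once; it reports no verdict.
The state is a dict: "time_s": time; "q": joint angles; "joint_velocities": joint speeds; "joint_efforts": joint torques, N m; "eef_pos": TCP position; "orientation": TCP orientation; "wrist_force": force on the tool from outside, world axes, zero at the start; "moment": the same for the moment, N m; "finger_gap": finger opening in m.
Only numpy, scipy, OpenCV 4.12 (cv2) and the standard library are available. Lean on these libraries where they do the work, as an engineer would, in place of code of your own. Each camera call takes 0.05 s, during which the arm holds its last target.

## Working session

There is one attempt and no reset: what is moved stays moved. The work goes in short steps, Python scripts to look and compute and a tool call to move; the robot and the scene stay as the last step left them, time stands still between calls to the robot, and variables do not carry over. Pictures are saved under pics/ and viewed, and the job is handed in when it is done.

Besides the shell and the picture viewer there is one more tool, called after ">>>" as name(argument=value, ...), one argument or row to a line, values as JSON. apply_moves: Moves the arm, as the interface text tells. Its arguments: {"type":"object","properties":{"commands":{"type":"array"}},"required":["commands"]}

```bash
mkdir -p pics; ls
python3 - <<'E'
from plant import ctrl
import cv2,numpy as np
np.set_printoptions(precision=4,suppress=True)
s=ctrl.read_state()
for k in s: print(k,s[k])
print(ctrl.tcp_to_tips)
for n in ["scene","top","wrist"]:
    print(n,ctrl.calibration(n))
    cv2.imwrite(f"pics/{n}0.png",ctrl.camera(n)[:,:,::-1])
E
```

```text
pics
time_s 0.0
q [-1.3075  0.4942  1.3462 -0.      1.3025 -0.0955]
joint_velocities [-0.0004 -0.0007  0.0015  0.0015  0.0003  0.0001]
joint_efforts [ -0.0044 -87.8854 -38.1857   0.0706   0.0534  -0.0001]
eef_pos [ 0.2194 -0.5848  0.2303]
orientation [[ 0.9363  0.3512 -0.0004]
 [ 0.3512 -0.9363  0.0012]
 [ 0.0001 -0.0013 -1.    ]]
wrist_force [ 0.5437 -0.2447  0.2245]
moment [ 0.0677  0.0035 -0.0182]
finger_gap 0.09110551662904773
0.017
scene {'fov_y': 50.439279750678104, 'cx': 283.74898512753515, 'cy': 211.38053935793727, 'world_from_camera': array([[-0.9922,  0.1095, -0.0592,  0.4282],
       [-0.1245, -0.867 ,  0.4825,  0.65  ],
       [ 0.0015,  0.4862,  0.8739,  1.4246],
       [ 0.    ,  0.    ,  0.    ,  1.    ]])}
top {'fov_y': 42.37320359197516, 'cx': 280.4700231902174, 'cy': 203.7829753965862, 'world_from_camera': array([[-0.0218,  0.9821, -0.1871,  0.2215],
       [-0.9996, -0.0246, -0.0125, -0.0455],
       [-0.0169,  0.1868,  0.9823,  1.7765],
       [ 0.    ,  0.    ,  0.    ,  1.    ]])}
wrist {'fov_y': 71.7749402327951, 'cx': 279.04856472679, 'cy': 210.93568917798225, 'T_tool_cam': array([[ 0.0018,  0.9618,  0.2737,  0.0771],
       [ 1.    , -0.002 ,  0.0003,  0.0002],
       [ 0.0009,  0.2737, -0.9618, -0.154 ],
       [ 0.    ,  0.    ,  0.    ,  1.    ]])}
```

View pics/scene0.png

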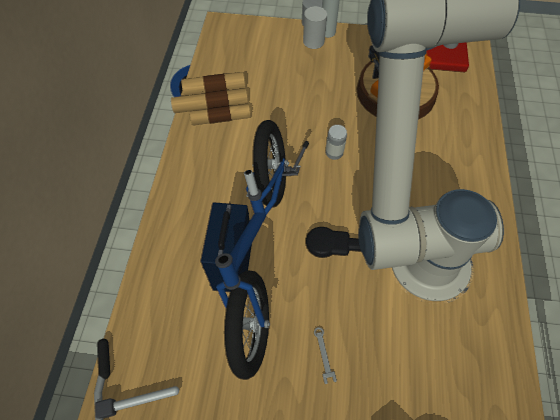

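View pics/top0.png

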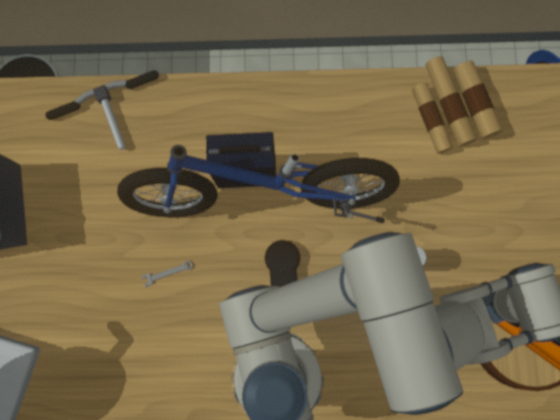

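View pics/wrist0.png

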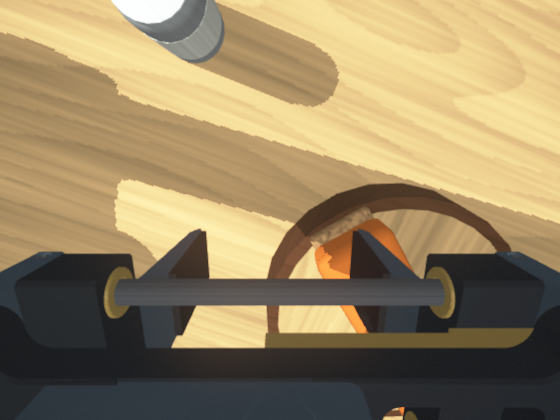

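Run:
```python
import cv2
a=cv2.imread("pics/scene0.png")[110:210,220:350]; cv2.imwrite("pics/sc1.png",cv2.resize(a,None,fx=6,fy=6,interpolation=cv2.INTER_CUBIC))
a=cv2.imread("pics/top0.png")[140:240,270:400]; cv2.imwrite("pics/tc1.png",cv2.resize(a,None,fx=6,fy=6,interpolation=cv2.INTER_CUBIC))
```

```text
(no output)
```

View pics/sc1.png

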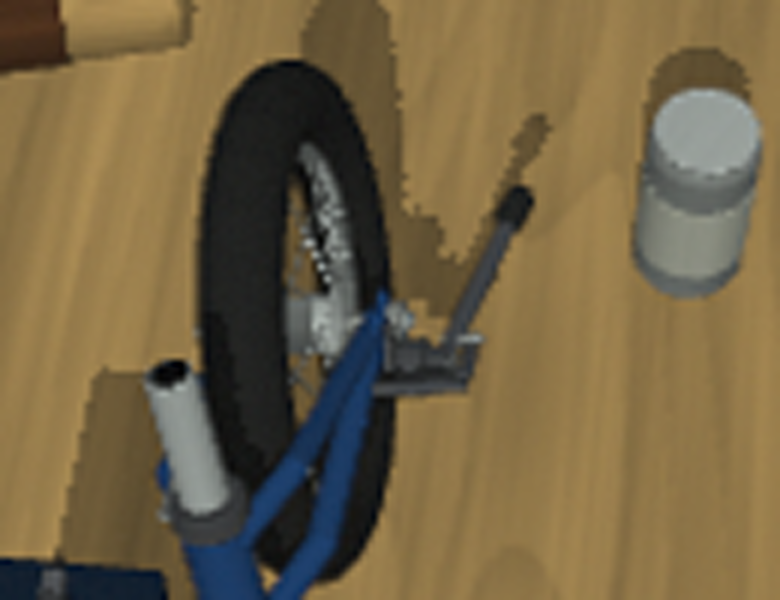

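View pics/tc1.png

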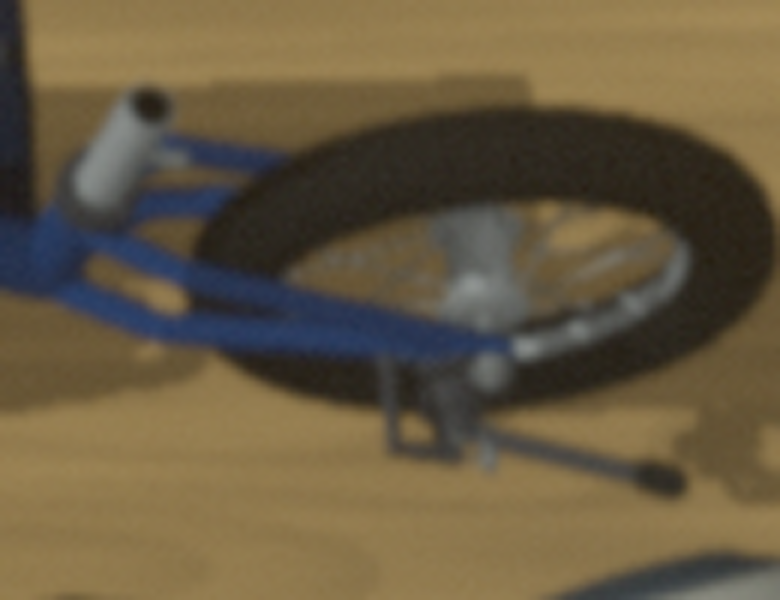

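```bash
cat > h.py <<'E'
from plant import ctrl
import numpy as np, cv2
from scipy.optimize import least_squares
from scipy.spatial.transform import Rotation as R
np.set_printoptions(precision=4,suppress=True)
def ray(n,uv,st=None):
    c=ctrl.calibration(n); f=210/np.tan(np.radians(c['fov_y']/2))
    if n=='wrist':
        T=np.eye(4);T[:3,:3]=st['orientation'];T[:3,3]=st['eef_pos'];T=T@c['T_tool_cam']
    else: T=c['world_from_camera']
    d=np.array([(uv[0]-c['cx'])/f,-(uv[1]-c['cy'])/f,-1]); d=T[:3,:3]@d
    return T[:3,3],d/np.linalg.norm(d)
def proj(n,p,st=None):
    c=ctrl.calibration(n); f=210/np.tan(np.radians(c['fov_y']/2))
    if n=='wrist':
        T=np.eye(4);T[:3,:3]=st['orientation'];T[:3,3]=st['eef_pos'];T=T@c['T_tool_cam']
    else: T=c['world_from_camera']
    q=T[:3,:3].T@(np.array(p)-T[:3,3]); return np.array([c['cx']+f*q[0]/-q[2],c['cy']-f*q[1]/-q[2]])
def tri(rs):
    A=0;b=0
    for o,d in rs:
        M=np.eye(3)-np.outer(d,d);A=A+M;b=b+M@o
    p=np.linalg.solve(A,b); return p,[np.linalg.norm((np.eye(3)-np.outer(d,d))@(p-o)) for o,d in rs]
def plane(r,z): o,d=r; return o+d*(z-o[2])/d[2]
def bikeR(yaw,lean): return R.from_euler('ZY',[yaw,lean]).as_matrix()
def bikept(cx,cy,yaw,lean,p):  # cx,cy: tyre centre line midpoint (height .024)
    Rb=bikeR(yaw,lean); return np.array([cx,cy,.024])+Rb@(np.array(p)-[0,0,.024])
PT=[0,-.112,.347]; PIV=[-.072,-.262,.130]
def foot(a): # joint angle
    th=0.175-a  # elevation of rearward leg
    return [-.120,-.262-.105*np.cos(th),.130+.105*np.sin(th)]
E
python3 - <<'E'
from h import *
pt=tri([ray('scene',(248,171.6)),ray('top',(294.6,157))]);ft=tri([ray('scene',(305.6,143.8)),ray('top',(379.6,219.4))])
print(pt,ft)
def f(v):
    return np.r_[bikept(*v[:3],.22,PT)-pt[0],bikept(*v[:3],.22,foot(0))-ft[0]]
r=least_squares(f,[.5,0,0]);print(r.x,r.fun)
v=list(r.x)+[.22]
for p in [PT,foot(0),foot(.75),foot(1.92),PIV,[0,-.28-.152,.152],[0,.28+.152,.152],[0,-.28,.304],[0,.28,.304]]:
    w=bikept(*v,p);print(p,w,proj('scene',w),proj('top',w))
E
```

```text
(array([ 0.6235, -0.0685,  0.34  ]), [np.float64(0.0013240738756317148), np.float64(0.0013240738756317152)]) (array([ 0.4714, -0.3198,  0.1735]), [np.float64(0.0006950938795799209), np.float64(0.0006950938795798428)])
[0.5524 0.0447 0.0202] [ 0.0016  0.0027 -0.0008 -0.0016 -0.0027 -0.002 ]
[0, -0.112, 0.347] [ 0.6251 -0.0659  0.3392] [246.9061 172.2678] [293.5535 157.0155]
[-0.12, np.float64(-0.365396286585018), np.float64(0.14828135444732757)] [ 0.4698 -0.3225  0.1715] [305.9217 143.5283] [380.3704 220.2452]
[-0.12, np.float64(-0.3501151917541687), np.float64(0.07289734697821754)] [ 0.453  -0.3075  0.0979] [309.1824 159.7636] [371.9936 229.3754]
[-0.12, np.float64(-0.24380098857390625), np.float64(0.026589188267798103)] [ 0.4408 -0.2014  0.0527] [309.0704 191.2845] [336.8533 235.9528]
[-0.072, -0.262, 0.13] [ 0.5105 -0.2182  0.1432] [290.8144 171.303 ] [343.9338 209.3549]
[0, -0.43200000000000005, 0.152] [ 0.589  -0.3867  0.1489] [274.8449 130.0898] [397.9331 182.524 ]
[0, 0.43200000000000005, 0.152] [0.5716 0.4772 0.1489] [238.4391 379.3746] [117.5089 195.0628]
[0, -0.28, 0.304] [ 0.6191 -0.234   0.2973] [258.3459 136.4152] [353.2435 161.5866]
[0, 0.28, 0.304] [0.6078 0.3259 0.2973] [229.7557 307.1139] [154.9006 170.5287]
```

Run:
```python
from h import *
print('tin top',plane(ray('scene',(337.5,132.3)),.13))
print('saddle ends',plane(ray('scene',(307,242)),.04),plane(ray('scene',(357,243)),.04),plane(ray('top',(266,255)),.04),plane(ray('top',(300,255)),.04))
for uv in [(209,134),(274,133),(274,185),(209,160)]: print('case',uv,plane(ray('top',uv),.25))
# bracket and peg
for a,b in [((476,340),(487,465)),((466,385),(395,450))]:
    print(tri([ray('scene',(220+a[0]/6-.4,110+a[1]/6-.4)),ray('top',(270+b[0]/6-.4,140+b[1]/6-.4))]))
```

```text
tin top [ 0.3608 -0.4208  0.13  ]
saddle ends [ 0.4282 -0.0055  0.04  ] [ 0.2581 -0.0232  0.04  ] [0.3864 0.0267 0.04  ] [ 0.3839 -0.0822  0.04  ]
case (209, 134) [0.727  0.1801 0.25  ]
case (274, 133) [ 0.7248 -0.0116  0.25  ]
case (274, 185) [ 0.5681 -0.0085  0.25  ]
case (209, 160) [0.6477 0.1798 0.25  ]
(array([ 0.4846, -0.237 ,  0.1515]), [np.float64(6.936245520480163e-05), np.float64(6.936245520477356e-05)])
(array([ 0.4874, -0.1881,  0.1778]), [np.float64(0.001769753961384173), np.float64(0.0017697539613841472)])
```

>>> apply_moves(
  commands=[
    [[0.03,0.03,0.02,-4,1],[0.06,0.065,0.02,-8,1],[0.09,0.097,0.02,-12,1],[0.12,0.13,0.02,-16,1],[0.15,0.162,0.02,-20.6,1]],
  ],
)

```text
time_s: 0.65
eef_pos: [0.3703, -0.4213, 0.2504]
orientation: [[1.0, -0.004, -0.0], [-0.004, -1.0, 0.001], [-0.0, -0.001, -1.0]]
wrist_force: [0.0, -0.7, -0.3]
finger_gap: 0.0538
```

>>> apply_moves(
  commands=[
    [[0.03,0.033,0,0,1],[0.06,0.065,0,0,1],[0.09,0.098,0,0,1],[0.09,0.098,0,0,1],[0.09,0.098,0,0,1]],
  ],
)

```text
time_s: 1.15
eef_pos: [0.4606, -0.3226, 0.2502]
orientation: [[1.0, -0.002, -0.0], [-0.002, -1.0, 0.001], [-0.0, -0.001, -1.0]]
wrist_force: [-0.9, -0.5, -0.3]
finger_gap: 0.0137
```

Run:
```python
from h import *
s=ctrl.read_state();print(s['time_s'],s['eef_pos'],s['orientation'],s['wrist_force'],s['finger_gap'])
for n in ['wrist','scene']:cv2.imwrite(f"pics/{n}1.png",ctrl.camera(n)[:,:,::-1])
print(proj('wrist',[.471,-.320,.1735],s))
```

```text
1.15 [ 0.4606 -0.3226  0.2502] [[ 1.     -0.0017 -0.0004]
 [-0.0017 -1.      0.0012]
 [-0.0004 -0.0012 -1.    ]] [-0.9476 -0.4942 -0.2626] 0.013689393908694766
[275.7381 212.1981]
```

View pics/wrist1.png

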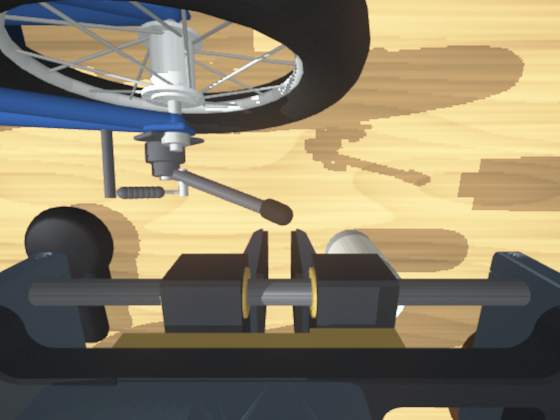

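View pics/scene1.png

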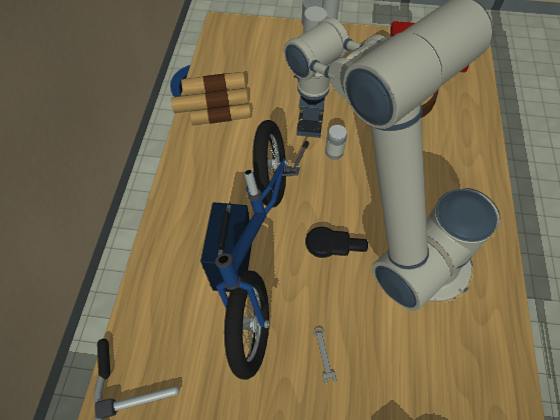

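>>> apply_moves(
  commands=[
    [[0,0,-0.02,0,1],[0,0,-0.035,0,1],[0,0,-0.043,0,1],[0,0,-0.05,0,1],[0,0.001,-0.057,0,1]],
  ],
)

```text
time_s: 1.75
eef_pos: [0.4596, -0.3238, 0.1933]
orientation: [[1.0, -0.005, 0.0], [-0.005, -1.0, 0.0], [0.0, -0.0, -1.0]]
wrist_force: [-1.9, -3.3, 4.5]
finger_gap: 0.0007
```

>>> apply_moves(
  commands=[
    [[0,0.001,-0.007,0,1],[0,0.002,-0.014,0,1],[0,0.003,-0.021,0,1],[0,0.004,-0.028,0,1],[0,0.005,-0.035,0,1]],
  ],
)

```text
time_s: 2.25
eef_pos: [0.4595, -0.3184, 0.1577]
orientation: [[1.0, -0.005, -0.0], [-0.005, -1.0, 0.0], [-0.0, -0.0, -1.0]]
wrist_force: [-2.3, -1.6, 2.8]
finger_gap: 0.0003
```

Run:
```python
from h import *
s=ctrl.read_state();print(s['time_s'],s['eef_pos'],s['wrist_force'],s['moment'],s['finger_gap'])
for n in ['wrist','scene']:cv2.imwrite(f"pics/{n}2.png",ctrl.camera(n)[:,:,::-1])
```

```text
2.25 [ 0.4595 -0.3184  0.1577] [-2.2786 -1.6015  2.7517] [-0.0594  0.3562 -0.0179] 0.0003029781546684925
```

View pics/wrist2.png

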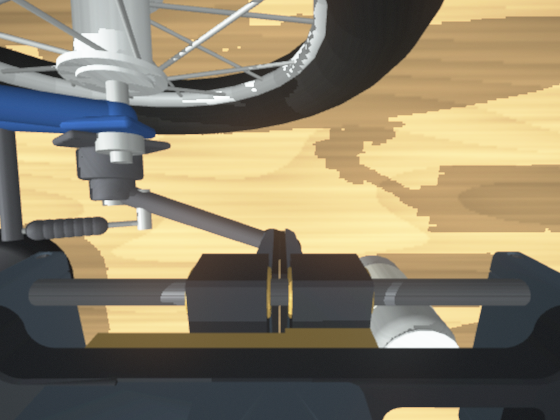

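>>> apply_moves(
  commands=[
    [[0,0.001,-0.008,0,1],[0,0.002,-0.016,0,1],[0,0.004,-0.024,0,1],[0,0.006,-0.032,0,1],[0,0.008,-0.04,0,1]],
  ],
)

```text
time_s: 2.85
eef_pos: [0.4594, -0.3099, 0.1164]
orientation: [[1.0, -0.005, -0.001], [-0.005, -1.0, 0.001], [-0.001, -0.001, -1.0]]
wrist_force: [-0.6, 0.6, -0.1]
finger_gap: 0.0005
```

Run:
```python
from h import *
s=ctrl.read_state();print(s['time_s'],s['eef_pos'],s['wrist_force'],s['moment'],s['finger_gap'])
for n in ['wrist','scene']:cv2.imwrite(f"pics/{n}3.png",ctrl.camera(n)[:,:,::-1])
```

```text
2.85 [ 0.4594 -0.3099  0.1164] [-0.6475  0.5788 -0.0757] [ 0.0508 -0.0171  0.014 ] 0.0005455245903713432
```

View pics/wrist3.png

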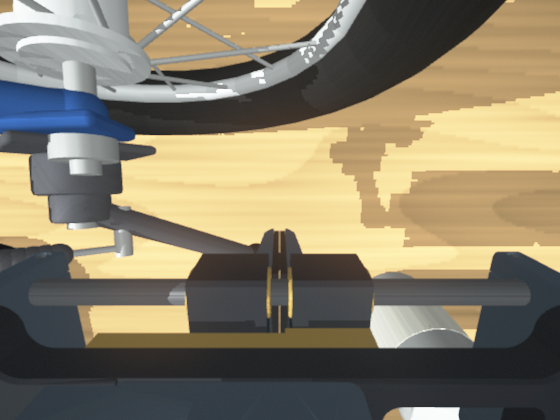

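>>> apply_moves(
  commands=[
    [[0,0,0.002,8,1],[0,0,0.002,16,1],[0,0,0.002,24,1],[0,0,0.002,30,1],[0,0,0.002,30,1]],
  ],
)

```text
time_s: 3.45
eef_pos: [0.4591, -0.3096, 0.1182]
orientation: [[0.867, 0.498, -0.003], [0.498, -0.867, 0.001], [-0.002, -0.002, -1.0]]
wrist_force: [0.2, -0.3, 0.7]
finger_gap: 0.0003
```

>>> apply_moves(
  commands=[
    [[-0.002,0.002,-0.007,0,1],[-0.004,0.004,-0.013,0,1],[-0.005,0.006,-0.019,0,1],[-0.006,0.008,-0.025,0,1],[-0.006,0.008,-0.025,0,1]],
  ],
)

```text
time_s: 3.95
eef_pos: [0.4525, -0.3009, 0.0922]
orientation: [[0.868, 0.497, -0.004], [0.497, -0.868, 0.002], [-0.003, -0.004, -1.0]]
wrist_force: [-1.4, 0.3, -0.0]
finger_gap: 0.0006
```

Run:
```python
from h import *
s=ctrl.read_state();print(s['time_s'],s['eef_pos'],s['wrist_force'],s['moment'],s['finger_gap'])
for n in ['wrist','scene']:cv2.imwrite(f"pics/{n}4.png",ctrl.camera(n)[:,:,::-1])
```

```text
3.95 [ 0.4525 -0.3009  0.0922] [-1.3528  0.297  -0.0005] [-0.0222 -0.0299  0.0478] 0.0006279092966605029
```

View pics/wrist4.png

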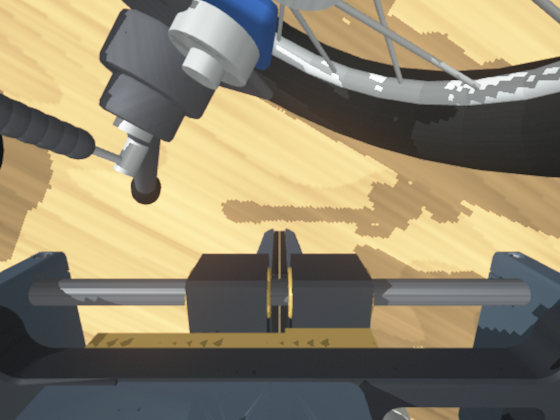

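Run:
```python
from h import *
s=ctrl.read_state()
v=[.5524,.0447,.0202,.22]
for a in (1.5,1.7,1.92): print(a,proj('wrist',bikept(*v,foot(a)),s),proj('scene',bikept(*v,foot(a))))
a=cv2.imread("pics/scene4.png")[110:230,220:350]; cv2.imwrite("pics/sc4.png",cv2.resize(a,None,fx=5,fy=5,interpolation=cv2.INTER_CUBIC))
```

```text
1.5 [200.7479 215.8799] [309.913 180.924]
1.7 [174.2969 201.6773] [309.6188 186.1503]
1.92 [142.5185 185.9794] [309.0644 191.2892]
```

>>> apply_moves(
  commands=[
    [[-0.01,-0.01,0.05,0,1],[-0.01,-0.01,0.1,0,1],[-0.01,-0.01,0.15,0,1],[-0.01,-0.01,0.2,0,1],[-0.01,-0.01,0.25,0,1]],
  ],
)

```text
time_s: 4.55
eef_pos: [0.4427, -0.3113, 0.344]
orientation: [[0.868, 0.497, -0.003], [0.497, -0.868, 0.0], [-0.002, -0.002, -1.0]]
wrist_force: [0.9, -1.4, -0.5]
finger_gap: 0.0006
```

>>> apply_moves(
  commands=[
    [[0,0,0.05,8,0.8],[0,0,0.09,16,0.6],[0.03,0.04,0.1,24,0.5],[0.05,0.08,0.1,32,0.5],[0.07,0.12,0.1,40,0.5]],
  ],
)

```text
time_s: 5.05
eef_pos: [0.5134, -0.19, 0.4449]
orientation: [[0.341, 0.94, -0.001], [0.94, -0.341, -0.002], [-0.002, -0.0, -1.0]]
wrist_force: [0.5, -0.4, -0.3]
finger_gap: 0.0375
```

Run:
```python
from h import *
s=ctrl.read_state();print(s['time_s'],s['eef_pos'],s['wrist_force'],s['finger_gap'])
for n in ['scene','top']:cv2.imwrite(f"pics/{n}5.png",ctrl.camera(n)[:,:,::-1])
```

```text
5.05 [ 0.5134 -0.19    0.4449] [ 0.5038 -0.4287 -0.29  ] 0.037498282564921985
```

View pics/scene5.png

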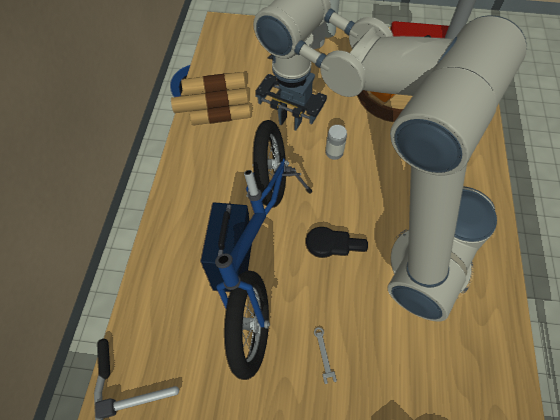

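View pics/top5.png

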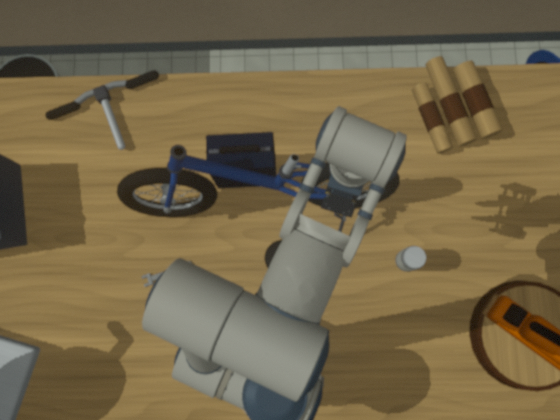

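>>> apply_moves(
  commands=[
    [[0.03,0.035,0,7,0.4],[0.06,0.07,0,14,0.4],[0.09,0.11,0,21,0.4],[0.104,0.132,0,21,0.4],[0.104,0.132,0,21,0.4]],
  ],
)

```text
time_s: 5.65
eef_pos: [0.6197, -0.0525, 0.4439]
orientation: [[-0.026, 1.0, -0.001], [1.0, 0.026, -0.0], [-0.0, -0.001, -1.0]]
wrist_force: [-0.8, -0.5, -0.1]
finger_gap: 0.0546
```

Run:
```python
from h import *
s=ctrl.read_state();print(s['time_s'],s['eef_pos'],s['orientation'],s['wrist_force'],s['finger_gap'])
for n in ['wrist','scene']:cv2.imwrite(f"pics/{n}6.png",ctrl.camera(n)[:,:,::-1])
print(proj('wrist',[.6235,-.0685,.34],s))
```

```text
5.65 [ 0.6197 -0.0525  0.4439] [[-0.0263  0.9997 -0.0012]
 [ 0.9997  0.0263 -0.0001]
 [-0.0001 -0.0012 -1.    ]] [-0.7552 -0.5203 -0.0813] 0.05461884910948026
[282.8743 231.3581]
```

View pics/wrist6.png

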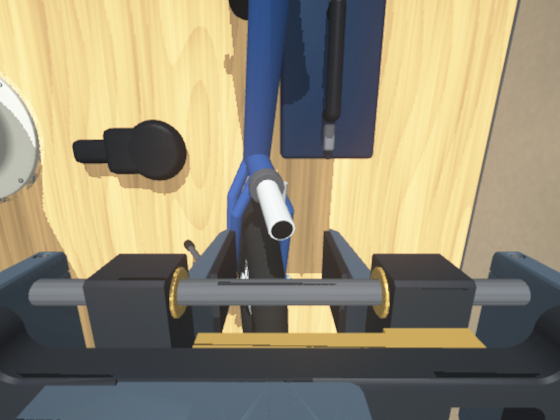

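View pics/scene6.png

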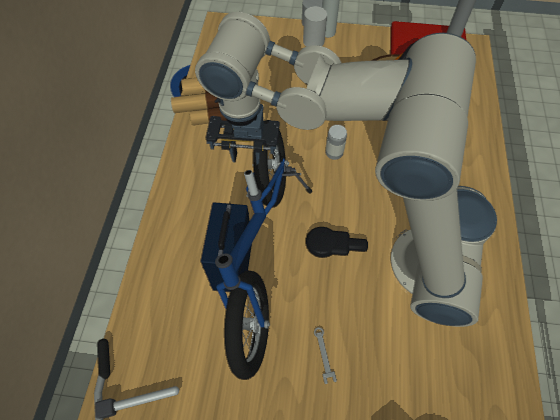

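>>> apply_moves(
  commands=[
    [[-0.003,-0.005,-0.03,0,0.4],[-0.003,-0.005,-0.06,0,0.4],[-0.003,-0.005,-0.09,0,0.4],[-0.003,-0.005,-0.115,0,0.4],[-0.003,-0.005,-0.139,0,0.4]],
  ],
)

```text
time_s: 6.25
eef_pos: [0.6145, -0.0616, 0.3046]
orientation: [[-0.022, 1.0, -0.001], [1.0, 0.022, -0.001], [-0.001, -0.001, -1.0]]
wrist_force: [0.7, -0.5, -0.1]
finger_gap: 0.0548
```

>>> apply_moves(
  commands=[
    [[0,0,0,0,0.58],[0,0,0,0,0.58],[0,0,0,0,0.58],[0,0,0,0,0.58],[0,0,0,0,0.58]],
  ],
)

```text
time_s: 6.75
eef_pos: [0.6151, -0.0618, 0.3058]
orientation: [[-0.021, 1.0, 0.001], [1.0, 0.021, -0.002], [-0.002, 0.001, -1.0]]
wrist_force: [2.2, -1.4, 0.9]
finger_gap: 0.038
```

Run:
```python
from h import *
s=ctrl.read_state();print(s['time_s'],s['eef_pos'],s['wrist_force'],s['moment'],s['finger_gap'])
for n in ['wrist','top']:cv2.imwrite(f"pics/{n}7.png",ctrl.camera(n)[:,:,::-1])
v=[.5524,.0447,.0202]
for l in (.22,.15,.1,.05,0): print(l,bikept(*v,l,PT),bikept(*v,l,[0,-.112+.0108,.347-.035]))
```

```text
6.75 [ 0.6151 -0.0618  0.3058] [ 2.1564 -1.3757  0.886 ] [-0.0795 -0.4159  0.0074] 0.03804560647170048
0.22 [ 0.6251 -0.0659  0.3392] [ 0.6173 -0.0552  0.3051]
0.15 [ 0.6029 -0.0663  0.3434] [ 0.5975 -0.0556  0.3088]
0.1 [ 0.5869 -0.0666  0.3454] [ 0.5832 -0.0559  0.3106]
0.05 [ 0.5708 -0.067   0.3466] [ 0.5688 -0.0562  0.3116]
0 [ 0.5547 -0.0673  0.347 ] [ 0.5544 -0.0565  0.312 ]
```

View pics/wrist7.png

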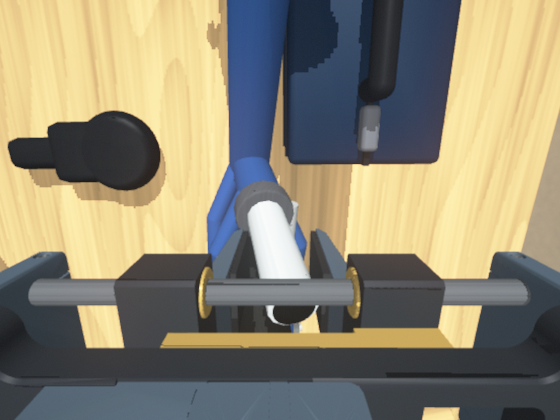

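>>> apply_moves(
  commands=[
    [[-0.003,0.001,0,0,0.58],[-0.007,0.002,0.001,0,0.58],[-0.011,0.003,0.002,0,0.58],[-0.015,0.003,0.003,0,0.59],[-0.019,0.003,0.003,0,0.6]],
  ],
)

```text
time_s: 7.35
eef_pos: [0.5955, -0.0585, 0.3085]
orientation: [[-0.022, 1.0, 0.0], [1.0, 0.022, -0.001], [-0.002, 0.0, -1.0]]
wrist_force: [1.7, 0.8, 2.0]
finger_gap: 0.0365
```

Run:
```python
from h import *
s=ctrl.read_state();print(s['time_s'],s['eef_pos'],s['wrist_force'],s['moment'],s['finger_gap'])
for n in ['wrist','top']:cv2.imwrite(f"pics/{n}8.png",ctrl.camera(n)[:,:,::-1])
```

```text
7.35 [ 0.5955 -0.0585  0.3085] [1.7164 0.7951 2.0316] [-0.0183 -0.4242  0.0017] 0.03646272860456306
```

View pics/wrist8.png

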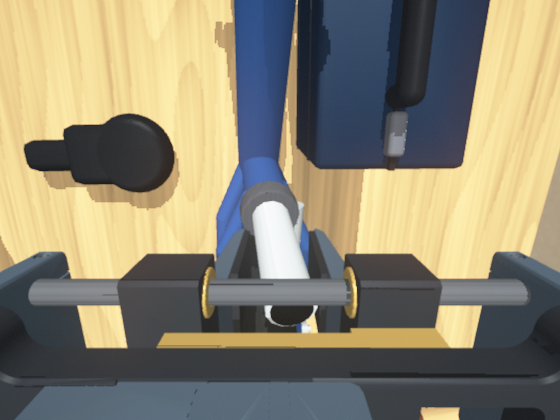

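Coming up nicely (down tube is now off the case in the image); continue.

>>> apply_moves(
  commands=[
    [[-0.004,0,0,0,0.6],[-0.008,0,0.001,0,0.61],[-0.012,0,0.001,0,0.62],[-0.016,0,0.002,0,0.63],[-0.02,0,0.002,0,0.64]],
  ],
)

```text
time_s: 7.95
eef_pos: [0.5747, -0.0585, 0.3103]
orientation: [[-0.022, 1.0, -0.001], [1.0, 0.022, -0.001], [-0.001, -0.001, -1.0]]
wrist_force: [1.5, 0.2, 0.9]
finger_gap: 0.0327
```

>>> apply_moves(
  commands=[
    [[-0.004,0,0,0,0.64],[-0.008,0,0,0,0.65],[-0.012,0,0.001,0,0.65],[-0.016,0,0.001,0,0.65],[-0.019,0,0.001,0,0.66]],
  ],
)

```text
time_s: 8.45
eef_pos: [0.5552, -0.0585, 0.3113]
orientation: [[-0.022, 1.0, -0.001], [1.0, 0.022, -0.001], [-0.001, -0.001, -1.0]]
wrist_force: [0.2, -0.3, 0.2]
finger_gap: 0.031
```

Run:
```python
from h import *
s=ctrl.read_state();print(s['time_s'],s['eef_pos'],s['wrist_force'],s['moment'],s['finger_gap'])
for n in ['wrist','top','scene']:cv2.imwrite(f"pics/{n}9.png",ctrl.camera(n)[:,:,::-1])
```

```text
8.45 [ 0.5552 -0.0585  0.3113] [ 0.1807 -0.3425  0.2301] [-0.0215 -0.0576  0.0271] 0.031012479615708057
```

View pics/wrist9.png

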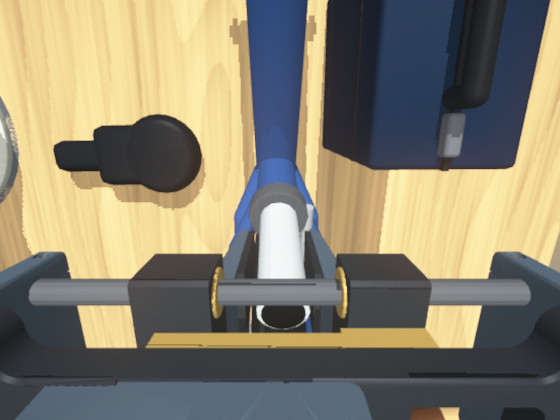

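View pics/scene9.png

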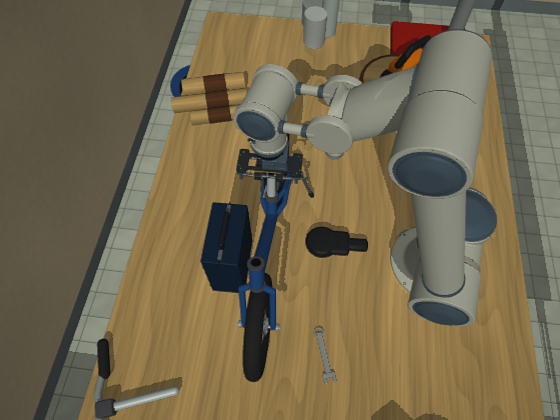

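View pics/top9.png

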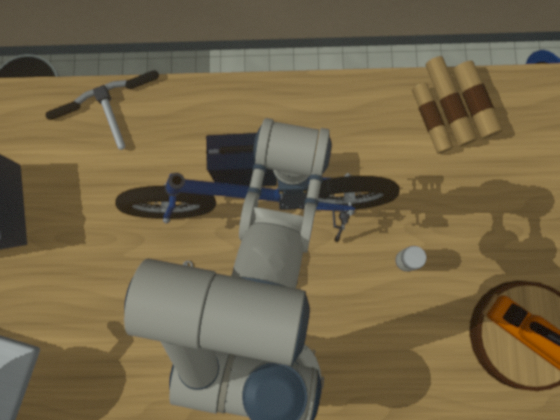

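Nearly upright, forces near zero. Close on the post now.

>>> apply_moves(
  commands=[
    [[-0.001,0,0,0,0.7],[-0.001,0,0,0,0.8],[-0.001,0,0,0,1],[-0.001,0,0,0,1],[-0.001,0,0,0,1]],
  ],
)

```text
time_s: 9.1
eef_pos: [0.5541, -0.0585, 0.3113]
orientation: [[-0.022, 1.0, -0.002], [1.0, 0.022, -0.001], [-0.001, -0.002, -1.0]]
wrist_force: [-3.0, -0.5, 3.7]
finger_gap: 0.026
```

Run:
```python
from h import *
s=ctrl.read_state();print(s['time_s'],s['eef_pos'],s['wrist_force'],s['moment'],s['finger_gap'])
for n in ['wrist','top','scene']:cv2.imwrite(f"pics/{n}10.png",ctrl.camera(n)[:,:,::-1])
v=[.5524,.0447,.0202]
for l in (.05,0,-.05):
  print(l)
  for p in [[0,.28,.304],[0,.28+.152,.152],[0,-.28-.152,.152],foot(1.92)]: print(proj('scene',bikept(*v,l,p)),proj('top',bikept(*v,l,p)))
a=cv2.imread("pics/top10.png")[140:260,100:420]; cv2.imwrite("pics/tc10.png",cv2.resize(a,None,fx=2.5,fy=2.5,interpolation=cv2.INTER_CUBIC))
a=cv2.imread("pics/scene10.png")[230:390,210:310]; cv2.imwrite("pics/sc10.png",cv2.resize(a,None,fx=3.7,fy=3.7,interpolation=cv2.INTER_CUBIC))
```

```text
9.1 [ 0.5541 -0.0585  0.3113] [-2.9968 -0.4694  3.6606] [-0.1748  1.6042  0.408 ] 0.02600769954225031
0.05
[247.6299 308.2585] [154.3095 186.2961]
[246.2302 380.0936] [117.1042 201.7216]
[280.7125 130.0656] [398.6955 189.165 ]
[309.6507 194.265 ] [336.3752 237.7227]
0
[253.0264 308.7785] [154.2704 191.16  ]
[248.5749 380.3468] [117.0576 203.7562]
[282.4624 130.1831] [398.8794 191.1987]
[309.6413 195.1224] [336.2244 238.0398]
-0.05
[258.4455 309.3797] [154.2929 196.0936]
[250.9289 380.6186] [117.0436 205.8133]
[284.213  130.3575] [399.0428 193.2572]
[309.5504 195.9679] [336.0688 238.2634]
```

View pics/wrist10.png

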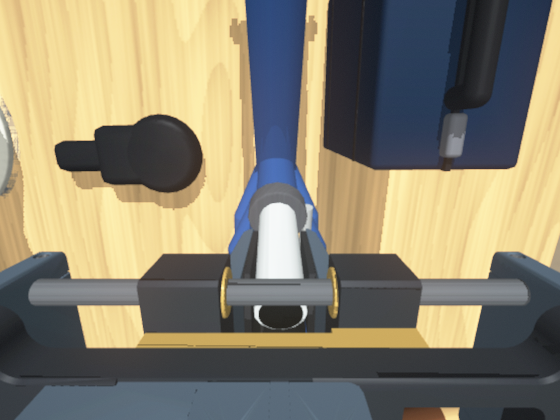

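View pics/tc10.png

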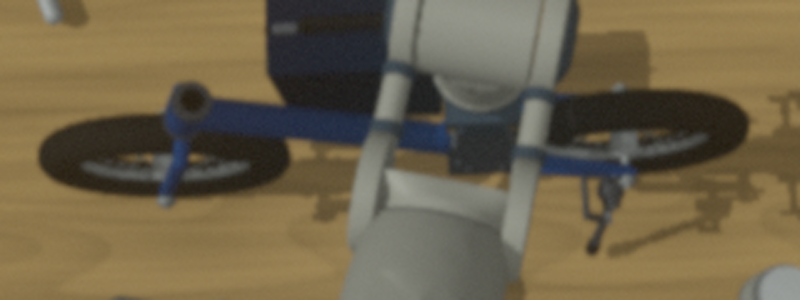

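View pics/sc10.png

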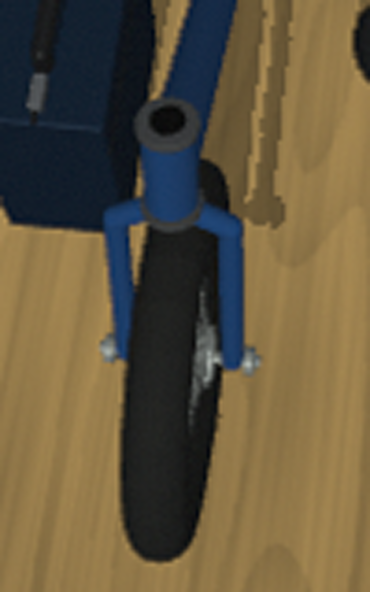

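Run:
```python
from h import *
h=tri([ray('scene',(255.2,262.2)),ray('top',(176.6,179))]);print('head',h)
f=plane(ray('top',(115.8,202.4)),.152);r=plane(ray('top',(399,189.8)),.152);print(f,r)
t=(h[0][1]-r[1])/(f[1]-r[1]);xl=r[0]+t*(f[0]-r[0]);print('yaw',-np.arctan2(f[0]-r[0],f[1]-r[1]),'line x',xl,'lean',(h[0][0]-xl)/(h[0][2]-.152))
# foot
print('foot',tri([ray('scene',(312,194.5)),ray('top',(100+593/2.5,140+247/2.5))]))
a=cv2.imread("pics/scene10.png")[110:230,230:330]; cv2.imwrite("pics/sd10.png",cv2.resize(a,None,fx=5,fy=5,interpolation=cv2.INTER_CUBIC))
```

```text
head (array([0.5508, 0.2402, 0.4129]), [np.float64(0.002622335588889968), np.float64(0.002622335588890052)])
[0.548  0.4806 0.152 ] [ 0.5655 -0.3879  0.152 ]
yaw 0.020108637845931022 line x 0.5528493193756839 lean -0.007710717308863554
foot (array([ 0.4316, -0.2035,  0.0307]), [np.float64(0.0027057058254929063), np.float64(0.002705705825492849)])
```

View pics/sd10.png

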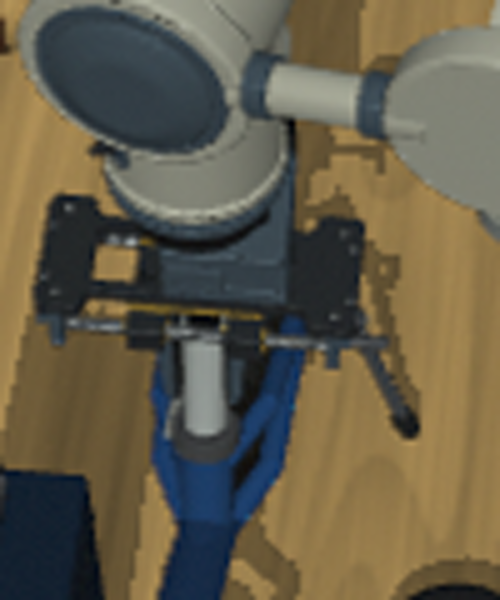

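>>> apply_moves(
  commands=[
    [[0,0,0,0,1],[0,0,0,0,1],[0,0,0,0,1],[0,0,0,0,1],[0,0,0,0,1]],
  ],
)

```text
time_s: 9.75
eef_pos: [0.5542, -0.0585, 0.3112]
orientation: [[-0.022, 1.0, -0.001], [1.0, 0.022, -0.001], [-0.001, -0.001, -1.0]]
wrist_force: [-3.8, -0.2, 3.9]
finger_gap: 0.0256
```

Run:
```python
from h import *
s=ctrl.read_state();print(s['time_s'],s['eef_pos'],s['wrist_force'],s['moment'],s['finger_gap'])
for n in ['top','scene']:
    im=ctrl.camera(n)[:,:,::-1]; cv2.imwrite(f"pics/{n}11.png",im)
    d=cv2.absdiff(im,cv2.imread(f"pics/{n}10.png")).max(2); print(n,(d>40).sum())
    d=(cv2.absdiff(im,cv2.imread(f"pics/{n}0.png")).max(2)>60)
    print('spanner,saddle,tin diff',[d[a:b,c:e].sum() for a,b,c,e in ([(255,290,140,200)] if n=='top' else [(320,385,310,340),(225,260,303,372),(120,162,324,350)])])
```

```text
9.75 [ 0.5542 -0.0585  0.3112] [-3.8432 -0.1832  3.9376] [-0.1813  1.6706  0.3871] 0.025569564444053543
top 0
spanner,saddle,tin diff [np.int64(5)]
scene 1
spanner,saddle,tin diff [np.int64(0), np.int64(291), np.int64(126)]
```

View pics/scene11.png

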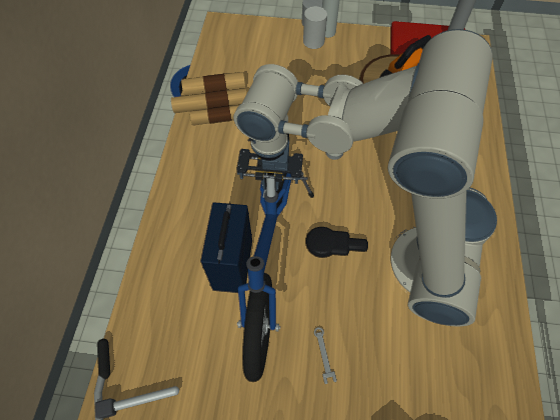

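```bash
python3 -c "
from plant import ctrl
print(ctrl.finish_job())"
```

```text
the job is handed in; nothing more can be done
None
```

The bike stands upright off the case, held by the bare seat post, with its kickstand down. I handed the job in at about 10 s of the 53 s allowed.

I pressed the folded kickstand down from above with the closed fingertips until its spring snapped it over. Then I lowered the open jaws around the post, pulled the bike up, and closed on the post once it was vertical.

**Last checks before handing in:**
- **Upright:** two-view measurement gives a lean of about -0.008 rad. The jaws stopped at 25.6–26 mm, which matches the 26 mm post.
- **Kickstand:** the foot sits where the model puts it at the stop, to within about 10 mm. Its centre is about 31 mm up (27 mm by the model), so it is clear of the bench.
- **Case:** the frame is visibly clear of it.
- **Wheels:** the gripper presses down on the bike with about 4 N, so both wheels should be on the bench. I inferred this from the force; I did not see the tyre contact directly.
- **Steadiness:** the top and scene pictures before and after a half-second hold were practically identical.
- **Other objects:** the spanner showed practically no change. My picture comparison flagged changed pixels around the saddle and the tin. Both look to be at the same pixel positions by eye, so I put it down to the arm's moving shadow, but I did not measure them again.

**Not fully relaxed:** about 4 N sideways and 1.7 N m remain at the wrist from closing on the post. They were nearly steady over the hold, so I left them.

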